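Hold the amber reference cuvette in the ink-room photometer's beam

ROBOT

A 6-joint arm with a two-finger parallel gripper is mounted at the origin on the work surface. World frame = base frame: x ahead of the robot, y to its left, z up, the work surface at z = 0. Lengths are in m, angles in rad, forces in N, time in s.
With the tool pointing down it reaches from about 0.225 to 0.875 m from the base axis. Payload 3.4 kg.
Tool frame: the origin (TCP) lies at the very end of the fingers, on their centre line; the grasp point (between the pads) lies 19 mm behind it; z points along the fingers, y is the line along which they close (so a half turn about z gives the same grasp; the last joint's range is limited). The gripper opens to 85 mm and grips with 20 to 120 N. Pads are 22 mm wide; open, the fingers measure 114 mm over their backs; the gripper's body (76 mm by 85 mm) begins 54 mm behind the grasp point. The pads swing forward as they close: fully open they stand 13 mm farther back than shut.
Start: joints at [1.054, 0.276, 1.505, -0, 1.361, -0.121], TCP at [0.222, 0.531, 0.231] pointing down, gripper open.
Joint ranges: [-2.89, 2.89], [-0.75, 2.08], [0.22, 2.7], [-1.18, 4.32], [0.11, 2.71], [-2.7, 2.7]. Speed limits (rad/s): [2.57, 2.57, 3.14, 3.14, 3.14, 3.14].

INTERFACE

Orientations are given as a unit quaternion [w, x, y, z].
In Python, from rig import readout, vision, manip gives the robot as it stands.
- The arm moves only by the shell command python3 -m handwheel 'ROWS' [FORCE]. ROWS is JSON, a list of rows, each a list of 3 entries, a list of its own where there are three numbers: the shift along the tool's x, y, z in mm, then the turn, a rotation vector about the tool's x, y, z in units of 6 degrees (1.0 is 6 degrees), then the closure, from -1 (fully open) to 1 (shut), so that 0 is half open. A call has 1 to 20 rows; each row shifts and turns the commanded pose from where the row before left it, along the tool's axes as they then stand; what a row does not reach is not made up. A row lasts 1/8 s, in which the tool goes at most 62.5 mm and 10.7 degrees, less where a joint would pass 70% of its speed; a pose out of reach is approached as far as the arm can. A call is refused whole if a number of a shift passes 62.5 or a number of a turn 1, either way. A call with a gripper value outside its range is refused whole. The fingers move at their own pace and stop on an object; FORCE is the grip in N (left out, the last holds). Time passes only in rows, so rows that do not move let the fingers close. It gives the time, the measured TCP pose, the force, the opening and the grip force at its end, in the units of the state.
- readout.get_state(): the state, without advancing time (a new reading comes with each control period).
- vision.get_image(name): name is "scene" or "top" or "wrist"; returns the picture (480x640x3 uint8, blue, green, red); there is no depth.
- vision.camera_params(name): a dict with "intrinsics" (3x3 intrinsics, pixels), "rvec" (rotation vector, rad) and "tvec" (3), from world to camera coordinates, as OpenCV has them; the wrist camera has in their place "hand_eye" (4x4, takes a point from camera to tool coordinates, whose origin is the TCP and whose axes are the flange's). Camera axes: x right, y down, z forward; pixel columns grow to the right and rows downward; lengths in m; the calibration is good to about 2 mm. A picture is of the moment at which its call begins: read the wrist's pose just before it. camera_params takes no time and is no camera call.
- manip.sign_off(): hands the job in; it is judged then, once.
The state is a dict: "clock": time; "qpos": joint angles; "qd": joint speeds; "effort": joint torques, N m; "position": TCP position; "ee_rot": TCP orientation; "contact_force": force on the tool from outside, world axes, zero at the start; "moment": the same for the moment, N m; "width": finger opening in m; "gripper_force": force on a finger pad.
Only numpy, scipy, OpenCV 4.12 (cv2) and the standard library are available. Lean on these libraries where they do the work, as an engineer would, in place of code of your own. Each camera call takes 0.05 s, during which the arm holds its last target. There are 200 camera calls.

TASK

Slide the photometer's red shutter knob away from the robot, fully to its end stop, then pick up the amber cuvette by its two white frosted faces only, without the fingers pressing on its clear faces. Keeping it upright and never knocking it on the photometer, hold it still in the air in the light path, midway between lamp and receiver, so that the beam goes squarely in through one clear face and out through the other. Finish while holding it there, without letting go, and leave the other cuvettes, the ink jar and the magnifier where they stand.

Things in the scene. Friction and masses are not known exactly. Their poses are not given: they have to be found in the camera images.
- photometer: Bench photometer, fixed, 325 (y) x 120 (x) x 118 mm. Origin on the bench under the middle of its sample gap; x points away from the robot (within 25 deg), y to the robot's left, z up. Yellow lamp box y -162 to -66 mm, 110 wide, with shutter rails (148 long in x) to y -51; grey receiver box y 64 to 139, 86 wide, with a 36 mm round snout to y 50. Both boxes' tops z 118 mm; base top z 28.
- beam_mid (a point): Middle of the light path in the sample gap, 100 mm above the bench over the photometer's origin. Axes as the photometer's: the beam, 8 mm wide and level, runs along y from lamp to receiver. The free gap reaches 51 mm to the lamp's side (-y) and 50 mm to the receiver's side (+y).
- shutter (a joint): Lamp shutter slide, m: 0 = shut, 0.045 = fully open at the end stop. It moves along the photometer's +x (away from the robot), starts somewhere between 0 and 0.012, stays where it is left, and takes about 2 N to slide.
- shutter_knob (a point): Middle of the red knob's head: upright cylinder 16 mm across, 20 mm tall, on an 8 mm neck on the black shutter plate. It is 140 mm above the bench (head 130 to 150); the plate's top edge is at 122 mm, the lamp box (top 118) begins 7.5 mm to its -y side. With the shutter at q it lies at x = q - 22.5 mm, y = -58.5 mm in the photometer's frame.
- amber: Amber reference cuvette: solid glass, 25 x 25 mm, 58 mm tall plus a 7 mm black cap (17 x 17 mm), about 95 g, standing on the tray at any yaw. Origin: centre of its underside, z up. Clear amber faces look to its +x and -x (light passes along x); white frosted faces look to +y and -y (2.5 mm white walls, seen from above as white edges). The white bar on the cap runs along x.
- green: Green reference cuvette, same make, on the same tray; leave it alone. Origin: centre of its underside.
- blue: Blue reference cuvette, same make, on the same tray; leave it alone. Origin: centre of its underside.
- tray: Fixed aluminium tray with black rubber lining, 280 (y) x 100 (x) mm, left of the photometer. Origin: centre of its underside. The cuvettes stand on the lining 10 mm above the bench, in a row about 85 mm apart, any order; the rim is 13 mm high.
- ink_jar: Closed red ink jar, 68 mm across, 75 mm tall, beyond the tray and the photometer; leave it alone. Origin: centre of its underside.
- loupe: Black folding print magnifier, 50 x 50 x 63 mm, beyond the tray; leave it alone. Origin: centre of its underside.

How it is judged:
On the way, in this order (a step that is already met when the one before it is completed fails the run):
1. the shutter is slid fully open (value of joint shutter above 0.042 m), for 0.2 s.
2. the amber cuvette is lifted off the tray by its frosted faces (height (world z) of amber above 0.03 m and contact force between the fingers and amber_c1 above 1 N and contact force between the fingers and amber_c2 above 1 N), for 0.2 s.
At the end, for the whole second after the job is handed in: Shutter within 3 mm of open stop; amber cuvette held still in the air by both frosted faces, clear of the photometer: centre line within 6 mm of the beam, 25 mm of mid-gap, beam 6-52 mm above its foot, square within 0.15 rad, upright within 0.12 rad; the others within 15 mm (value of joint shutter above 0.042 m and x of amber in the frame of beam_mid between -0.006 and 0.006 m and y of amber in the frame of beam_mid between -0.025 and 0.025 m and z of amber in the frame of beam_mid between -0.052 and -0.006 m and angle between the x axis of amber and the y axis of photometer, either way round below 0.15 rad and angle between amber's own z axis and vertical below 0.12 rad and contact force between the fingers and amber_c1 above 1 N and contact force between the fingers and amber_c2 above 1 N and contact force between amber and photometer below 0.1 N and linear speed of amber below 0.02 m/s and angular speed of amber below 0.2 rad/s and distance of each of green, blue, ink_jar, loupe from where it was at the start of the episode below 0.015 m); the arm keeps its last pose, push and grip.
It fails at once if the fingers press on a clear face of the amber cuvette (contact force between the fingers and amber_c0 above 0.5 N).
It fails at once if the amber cuvette tips over (angle between amber's own z axis and vertical above 0.5 rad).
It fails at once if the amber cuvette knocks against the photometer (contact force between amber and photometer above 1 N).
It fails at once if another cuvette, the ink jar or the magnifier is disturbed (distance of any of green, blue, ink_jar, loupe from where it was at the start of the episode above 0.015 m).
It also fails if it takes over 48 s, if anything falls off the work surface, if the arm or the gripper's body presses on something with over 40 N, if the wrist force passes 120 N, or if a joint passes its speed limit or range.

## Working session

There is one attempt and no reset: what is moved stays moved. The work goes in short steps, Python scripts to look and compute and a shell command to move; the robot and the scene stay as the last step left them, time stands still between calls to the robot, and variables do not carry over. Pictures are saved under pics/ and viewed, at most 10 in all, crops included, and the job is handed in when it is done.

```bash
mkdir -p pics; ls
python3 - <<'E'
from rig import readout, vision
import cv2
print(readout.get_state())
for n in ("scene","top"):
    cv2.imwrite(f"pics/{n}0.png",vision.get_image(n)); print(vision.camera_params(n))
print(vision.camera_params("wrist"))
E
```

```text
pics
{'clock': 0.0, 'qpos': array([ 1.05401385e+00,  2.76612667e-01,  1.50612878e+00,  1.79534157e-05,
        1.36065701e+00, -1.21011502e-01]), 'qd': array([-0.00148718, -0.00045149, -0.00016591, -0.00014236, -0.0001196 ,
        0.00080036]), 'effort': array([-2.27109849e-03, -4.16761100e+01, -2.45807111e+01, -3.46591014e-04,
        1.10049875e-02,  1.31077570e-05]), 'position': array([0.22142584, 0.53010475, 0.23043134]), 'ee_rot': array([-2.91411884e-04,  1.96598289e-01,  9.80483706e-01, -8.54626291e-04]), 'contact_force': array([ 0.35541705, -0.60931071, -0.17191646]), 'moment': array([-0.01280172,  0.04955258, -0.00837448]), 'gripper_force': 0.0, 'width': 0.0855005183459168}
{'intrinsics': array([[621.71545346,   0.        , 322.90405024],
       [  0.        , 621.71545346, 229.34793153],
       [  0.        ,   0.        ,   1.        ]]), 'rvec': array([ 1.78831454,  1.89663372, -0.67450134]), 'tvec': array([-0.02230391, -0.39100582,  1.54837794])}
{'intrinsics': array([[474.25054037,   0.        , 320.41391059],
       [  0.        , 474.25054037, 234.88326923],
       [  0.        ,   0.        ,   1.        ]]), 'rvec': array([ 2.16604413, -2.17226431,  0.06539397]), 'tvec': array([0.06966238, 0.58342366, 0.8872547 ])}
{'intrinsics': array([[365.42743454,   0.        , 319.06521179],
       [  0.        , 365.42743454, 246.71999728],
       [  0.        ,   0.        ,   1.        ]]), 'hand_eye': array([[-6.48000581e-04, -9.62560691e-01, -2.71065482e-01,
         6.89949193e-02],
       [ 9.99999635e-01, -4.72984905e-04, -7.10985648e-04,
        -2.96153334e-04],
       [ 5.56156956e-04, -2.71065844e-01,  9.62560647e-01,
        -1.41750229e-01],
       [ 0.00000000e+00,  0.00000000e+00,  0.00000000e+00,
         1.00000000e+00]])}
```

View pics/top0.png

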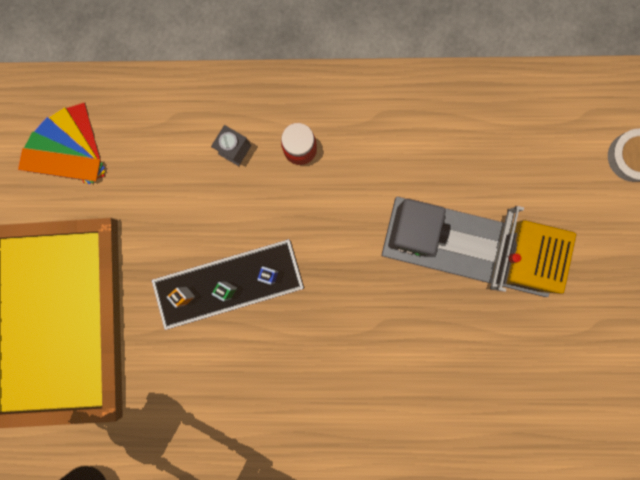

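View pics/scene0.png

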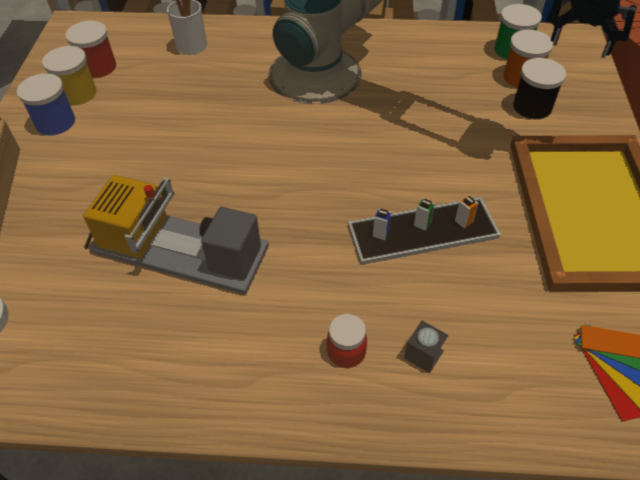

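The top view shows the photometer at right: the knob is at about (516,258), the yellow lamp box near (542,257) and the receiver near (418,228). The tray is at left, with amber at (179,297), green at (223,291) and blue at (267,275). The scene view agrees with this.

```bash
cat > h.py <<'E'
import numpy as np, cv2
from scipy.spatial.transform import Rotation as R
from rig import readout, vision
def tool():
    s=readout.get_state(); q=s["ee_rot"]
    return np.array(s["position"]), R.from_quat([q[1],q[2],q[3],q[0]])
def look(name):
    """image, K, camera->world rotation, camera centre"""
    p,r=tool(); c=vision.camera_params(name); img=vision.get_image(name)
    if name=="wrist":
        H=c["hand_eye"]; return img,c["intrinsics"],r.as_matrix()@H[:3,:3],p+r.apply(H[:3,3])
    M=cv2.Rodrigues(c["rvec"])[0]; return img,c["intrinsics"],M.T,-M.T@np.ravel(c["tvec"])
def onplane(v,uv,z):
    _,K,M,C=v; uv=np.atleast_2d(np.asarray(uv,float))
    d=(M@np.linalg.inv(K)@np.c_[uv,np.ones(len(uv))].T).T
    return C+d*((z-C[2])/d[:,2])[:,None]
def project(v,P):
    _,K,M,C=v; c=(np.atleast_2d(P)-C)@M; c=c@K.T; return c[:,:2]/c[:,2:]
def mask(img,h0,h1,s0,v0,s1=255,v1=255):
    h=cv2.cvtColor(img,cv2.COLOR_BGR2HSV)
    if h0<=h1: return cv2.inRange(h,(h0,s0,v0),(h1,s1,v1))
    return cv2.inRange(h,(h0,s0,v0),(180,s1,v1))|cv2.inRange(h,(0,s0,v0),(h1,s1,v1))
def blobs(m,amin=20):
    n,l,st,c=cv2.connectedComponentsWithStats(m)
    return [(c[i],st[i],np.argwhere(l==i)[:,::-1]) for i in range(1,n) if st[i][4]>=amin]
def tooldelta(target,yaw=None):
    """shift in mm in tool axes to reach world target"""
    p,r=tool(); return r.inv().apply(np.array(target)-p)*1000
E
python3 - <<'E'
from h import *
v=look("top"); img=v[0]; print("C",v[3]); p,r=tool(); print(r.as_matrix().round(3))
x0=480
m=mask(img,174,6,170,90); m[:,:x0]=0
for c,st,_ in blobs(m,5): print("red",c,st,onplane(v,c,.14))
m=mask(img,18,30,180,100); m[:,:x0]=0
for c,st,px in blobs(m,300):
    W=onplane(v,px,.118)[:,:2]*1000
    print("yel",c,st[4],cv2.minAreaRect(W.astype(np.float32)))
m=mask(img,5,25,150,120); m[:,:150]=0;m[:,300:]=0;m[:260]=0;m[320:]=0
for c,st,px in blobs(m,10):
    print("amb",c,st,onplane(v,c,.068))
for uv in [(179,297),(223,291),(267,275)]: print(onplane(v,uv,.075))
big=np.vstack([np.hstack([cv2.resize(img[265:325,150:290],None,fx=5,fy=5,interpolation=cv2.INTER_CUBIC)]),cv2.resize(cv2.resize(img[190:300,375:585],(573,300),interpolation=cv2.INTER_CUBIC),(700,300))])
cv2.imwrite("pics/crop0.png",big)
E
```

```text
C [0.50897308 0.04836124 0.93330838]
[[-0.923  0.386 -0.001]
 [ 0.386  0.923 -0.001]
 [ 0.    -0.001 -1.   ]]
red [514.13888889 257.52777778] [509 254  11   8  72] [[ 0.53527791 -0.25560224  0.14      ]]
yel [541.65840549 256.25380711] 3349 ((537.98974609375, -308.6865234375), (101.40663146972656, 110.61593627929688), 75.90558624267578)
amb [172.42857143 292.25      ] [168 289  10   8  28] [[0.47600435 0.33746491 0.068     ]]
amb [180.10810811 301.32432432] [176 298   9   8  37] [[0.45956222 0.32298482 0.068     ]]
[[0.46772188 0.3229545  0.075     ]]
[[0.47841029 0.24315988 0.075     ]]
[[0.50706502 0.1636525  0.075     ]]
```

View pics/crop0.png

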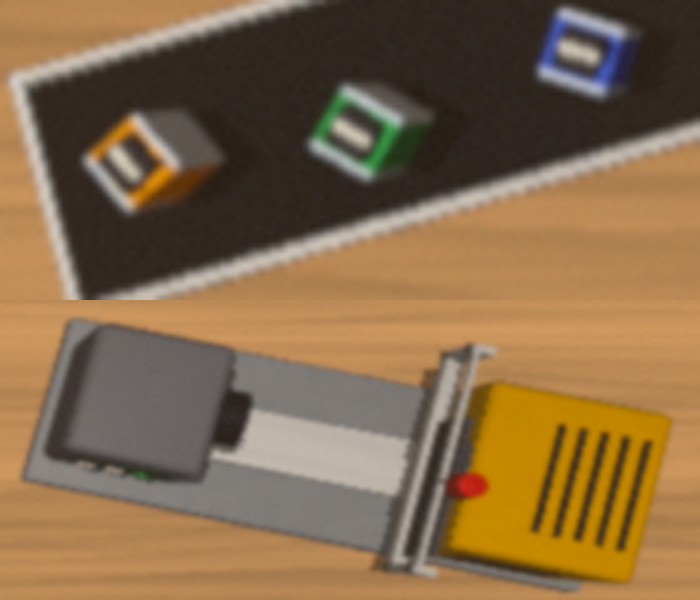

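The crop shows amber's white edges at upper right and lower left, so its frosted normals point up-right and down-left. The photometer's yaw is about -14° and the knob is at about (0.535,-0.256). I'll move behind the knob with the fingers shut and look from close by.

```bash
python3 -m handwheel '[[[-34,-38,0],[0,0,0],1],[[-34,-38,0],[0,0,0],1],[[-34,-38,0],[0,0,0],1],[[-34,-38,0],[0,0,0],1],[[-34,-38,0],[0,0,0],1],[[-34,-38,0],[0,0,0],1],[[-34,-38,0],[0,0,0],1],[[-34,-38,0],[0,0,0],1],[[-34,-38,0],[0,0,0],1],[[-34,-38,0],[0,0,0],1],[[-34,-38,0],[0,0,0],1],[[-34,-38,0],[0,0,0],1],[[-34,-38,0],[0,0,0],1],[[-34,-38,0],[0,0,0],1],[[-34,-38,0],[0,0,0],1],[[-34,-38,0],[0,0,0],1],[[0,0,0],[0,0,-0.72],1],[[0,0,0],[0,0,-0.72],1],[[0,0,0],[0,0,0],1]]' 40
python3 - <<'E'
from h import *
v=look("wrist"); cv2.imwrite("pics/w1.png",v[0]); p,r=tool(); print(p,r.as_matrix().round(3))
for c,st,_ in blobs(mask(v[0],174,6,170,60),30): print(c,st,onplane(v,c,.14))
for c,st,px in blobs(mask(v[0],18,30,180,80),300):
    print(c,st); W=onplane(v,px,.118)[:,:2]*1000; print(cv2.minAreaRect(W.astype(np.float32)))
E
```

```text
clock: 2.52
position: [0.489, -0.2402, 0.2308]
ee_rot: [-0.0, 0.123, 0.992, 0.0]
contact_force: [0.5, -0.1, 0.1]
width: -0.0002
gripper_force: 0.0
[ 0.4890696  -0.24009668  0.23099162] [[-0.97   0.244 -0.   ]
 [ 0.244  0.97   0.   ]
 [ 0.001  0.    -1.   ]]
[241.16071096 287.61715987] [  175   232   131   128 10746]
((516.6775512695312, -307.3191833496094), (95.57129669189453, 103.29316711425781), 75.85728454589844)
```

View pics/w1.png

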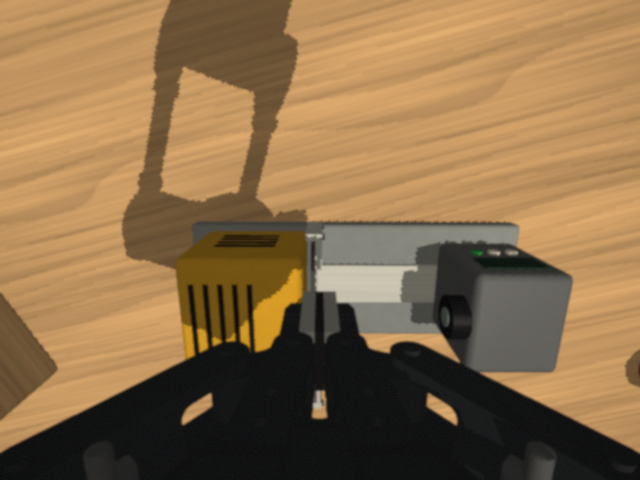

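This wrist view has the robot side at the top. The lamp box is at left (241,288), the receiver at right (505,305), and the fingers hide the knob near (318,330). The yaw of -14.1° is confirmed. I'll go further out so the knob shows above the fingers.

```bash
python3 -m handwheel '[[[-45,0,-10],[0,0,0],1],[[-45,0,-10],[0,0,0],1],[[0,0,0],[0,0,0],1],[[0,0,0],[0,0,0],1]]'
python3 - <<'E'
from h import *
v=look("wrist"); cv2.imwrite("pics/w2.png",v[0]); p,r=tool(); print(p)
for c,st,_ in blobs(mask(v[0],172,8,150,50),30): print(c,st,onplane(v,c,.14))
for c,st,px in blobs(mask(v[0],18,30,180,60),300):
    print(c,st); W=onplane(v,px,.118)[:,:2]*1000; print(cv2.minAreaRect(W.astype(np.float32)))
E
```

```text
clock: 3.08
position: [0.5757, -0.2614, 0.2507]
ee_rot: [-0.001, 0.122, 0.992, 0.0]
contact_force: [-0.6, -1.1, -1.1]
width: -0.0001
gripper_force: 0.0
[ 0.57538529 -0.26132046  0.25083448]
[310.27488152 189.15876777] [299 177  23  25 422] [[ 0.53606525 -0.25808677  0.14      ]]
[242.67029902 201.09697088] [  172   133   133   141 15417]
((538.4290771484375, -313.5574951171875), (95.72708129882812, 106.84956359863281), 75.28115844726562)
```

View pics/w2.png

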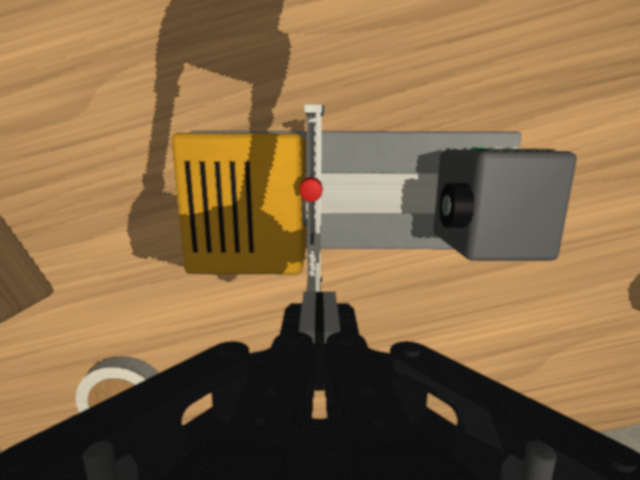

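The knob is clear at (310,189), which gives (0.536,-0.258). I'll drop in behind it.

```bash
python3 -m handwheel '[[[36,-3,0],[0,0,0],1],[[36,-3,0],[0,0,0],1],[[0,0,30],[0,0,0],1],[[0,0,30],[0,0,0],1],[[0,0,30],[0,0,0],1],[[0,0,26],[0,0,0],1],[[0,0,0],[0,0,0],1]]'
python3 -m handwheel '[[[-8,0,0],[0,0,0],1],[[-8,0,0],[0,0,0],1],[[-8,0,0],[0,0,0],1],[[-8,0,0],[0,0,0],1],[[0,0,0],[0,0,0],1]]'
```

```text
clock: 4.0
position: [0.5026, -0.2489, 0.1337]
ee_rot: [-0.002, 0.122, 0.992, 0.001]
contact_force: [0.1, -0.2, -0.3]
width: 0.0
gripper_force: 0.0
clock: 4.62
position: [0.5376, -0.2585, 0.1353]
ee_rot: [0.001, 0.122, 0.993, -0.0]
contact_force: [-0.6, -0.5, -0.1]
width: -0.0003
gripper_force: 0.0
```

```bash
python3 -m handwheel '[[[-7,0,0],[0,0,0],1],[[-7,0,0],[0,0,0],1],[[0,0,0],[0,0,0],1]]'
python3 -m handwheel '[[[-4,0,0],[0,0,0],1],[[-4,0,0],[0,0,0],1],[[0,0,0],[0,0,0],1]]'
```

```text
clock: 5.0
position: [0.5509, -0.2617, 0.1351]
ee_rot: [0.001, 0.122, 0.993, -0.0]
contact_force: [-0.6, -0.6, 0.4]
width: 0.0003
gripper_force: 0.0
clock: 5.38
position: [0.5567, -0.2631, 0.1351]
ee_rot: [-0.001, 0.122, 0.993, 0.0]
contact_force: [-3.3, 0.9, 2.2]
width: 0.0
gripper_force: 2.3
```

```bash
python3 -m handwheel '[[[-4,0,0],[0,0,0],1],[[0,0,0],[0,0,0],1]]'
python3 -m handwheel '[[[-4,0,0],[0,0,0],1],[[0,0,0],[0,0,0],1]]'
python3 -m handwheel '[[[-4,0,0],[0,0,0],1],[[0,0,0],[0,0,0],1]]'
```

```text
clock: 5.62
position: [0.5569, -0.2632, 0.1351]
ee_rot: [-0.005, 0.122, 0.993, 0.001]
contact_force: [-12.0, 2.8, 6.8]
width: 0.0002
gripper_force: 6.1
clock: 5.88
position: [0.5571, -0.2632, 0.1351]
ee_rot: [-0.009, 0.122, 0.993, 0.001]
contact_force: [-19.4, 3.4, 11.7]
width: -0.0001
gripper_force: 9.9
clock: 6.12
position: [0.5573, -0.2632, 0.1351]
ee_rot: [-0.013, 0.122, 0.993, 0.002]
contact_force: [-27.0, 5.6, 17.1]
width: -0.0004
gripper_force: 13.7
```

It has stalled after about 41 mm of knob travel, with the force rising, which fits the end stop. I'll back off, rise and check.

```bash
python3 -m handwheel '[[[12,0,0],[0,0,0],1],[[20,0,0],[0,0,0],1],[[0,0,-40],[0,0,0],1],[[0,0,-60],[0,0,0],1],[[-50,0,0],[0,0,0],1],[[-40,0,0],[0,0,0],1],[[0,0,0],[0,0,0],1],[[0,0,0],[0,0,0],1]]'
python3 - <<'E'
from h import *
v=look("wrist"); p,r=tool(); print(p, r.as_matrix().round(3))
for c,st,px in blobs(mask(v[0],172,8,150,50),30):
    w=onplane(v,c,.147)[0]; print(c,st,w); 
ex=np.array([np.cos(-.246),np.sin(-.246)]);ey=np.array([-ex[1],ex[0]])
print("origin", w[:2]-ex*.0225+ey*.0585, "moved",(w[:2]-[.536,-.258])@ex)
for c,st,px in blobs(mask(v[0],18,30,180,60),300):
    W=onplane(v,px,.118)[:,:2]; print(cv2.minAreaRect((W*1000).astype(np.float32)))
    for e in (ex,ey): print(np.percentile(W@e,[.3,99.7]))
    print("knob",w[:2]@ex,w[:2]@ey)
cv2.imwrite("pics/w3.png",v[0])
E
```

```text
clock: 7.12
position: [0.6256, -0.2803, 0.2348]
ee_rot: [-0.0, 0.122, 0.993, 0.0]
contact_force: [0.2, -0.8, -0.1]
width: -0.0001
gripper_force: 0.0
[ 0.62520441 -0.28023026  0.2351045 ] [[-0.97   0.243 -0.   ]
 [ 0.243  0.97   0.   ]
 [ 0.     0.    -1.   ]]
[319.35787321 171.07770961] [308 158  24  27 489] [ 0.57427542 -0.26765167  0.147     ]
origin [ 0.56669909 -0.20543351] moved 0.03947354702224019
((539.2846069335938, -314.06756591796875), (94.88790893554688, 106.95410919189453), 75.91503143310547)
[0.54607608 0.65299186]
[-0.22012602 -0.12650492]
knob 0.6221666789361884 -0.11974263320841452
```

View pics/w3.png

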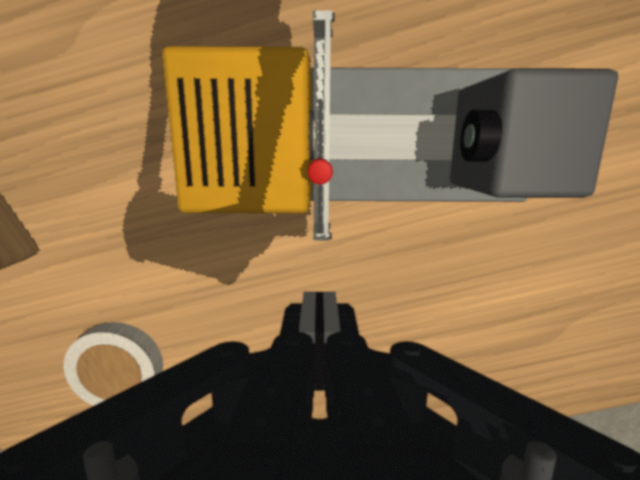

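The knob is at (319,171). Relative to the lamp box that puts the shutter at about 45 mm, so it is fully open. The photometer origin is at about (0.567,-0.205), yaw -14.1°. Next I'll move to amber and turn so the tool's y axis is near -52°.

```bash
python3 -m handwheel '[[[27,42,0],[0,0,0],1],[[27,42,0],[0,0,0],1],[[27,42,0],[0,0,0],1],[[27,42,0],[0,0,0],1],[[27,42,0],[0,0,0],1],[[27,42,0],[0,0,0],1],[[27,42,0],[0,0,0],1],[[27,42,0],[0,0,0],1],[[27,42,0],[0,0,0],1],[[27,42,0],[0,0,0],1],[[27,42,0],[0,0,0],1],[[30,45,0],[0,0,0],1],[[0,0,0],[0,0,1],1],[[0,0,0],[0,0,1],1],[[0,0,0],[0,0,1],1],[[0,0,0],[0,0,1],1],[[0,0,0],[0,0,1],1],[[0,0,0],[0,0,1],1]]'
python3 -m handwheel '[[[0,0,0],[0,0,1],1],[[0,0,0],[0,0,1],1],[[0,0,0],[0,0,1],1],[[0,0,0],[0,0,1],1],[[0,0,0],[0,0,1],1],[[0,0,0],[0,0,1],1],[[0,0,0],[0,0,1],1],[[0,0,0],[0,0,1],1],[[0,0,0],[0,0,1],1],[[0,0,0],[0,0,1],1],[[0,0,0],[0,0,1],1],[[0,0,0],[0,0,1],1],[[0,0,0],[0,0,1],1],[[0,0,0],[0,0,1],1],[[0,0,0],[0,0,1],1],[[0,0,0],[0,0,0.3],1],[[0,0,0],[0,0,0],1]]'
python3 - <<'E'
from h import *
v=look("wrist"); p,r=tool(); print(p, r.as_matrix().round(3), readout.get_state()["qpos"][[0,5]])
cv2.imwrite("pics/w4.png",v[0]); print(project(v,[.468,.323,.075]))
np.savez("w4.npz",img=v[0],K=v[1],M=v[2],C=v[3])
E
```

```text
clock: 9.43
position: [0.4306, 0.2902, 0.2358]
ee_rot: [0.0, 0.425, 0.905, 0.001]
contact_force: [-1.1, -0.2, 0.3]
width: 0.0003
gripper_force: 0.0
clock: 11.55
position: [0.4309, 0.2905, 0.2356]
ee_rot: [-0.0, 0.945, 0.327, 0.0]
contact_force: [0.2, -1.0, 0.2]
width: 0.0001
gripper_force: 0.0
[0.43104058 0.29054051 0.23556182] [[ 0.786  0.619  0.   ]
 [ 0.619 -0.786  0.   ]
 [ 0.001  0.    -1.   ]] [0.4591387  1.36296801]
[[315.8861444  168.08628368]]
```

View pics/w4.png

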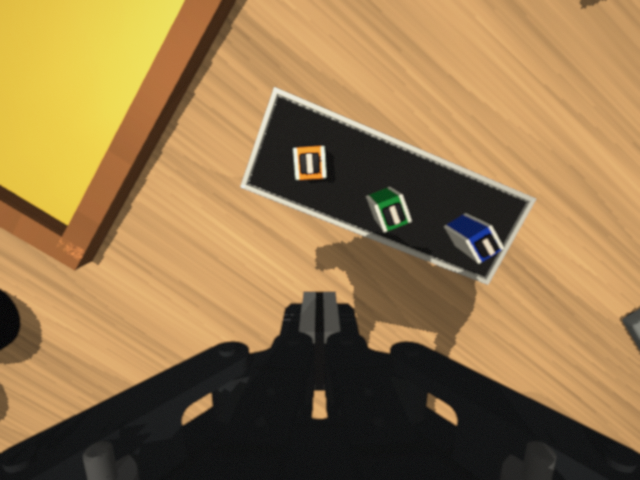

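Amber is at (310,163) almost square to the tool, with its white edges left and right, where the fingers will go. I'll measure it.

Run:
```python
from h import *
d=np.load("w4.npz"); v=(d["img"],d["K"],d["M"],d["C"])
g=v[0].max(2); m=np.uint8(g>90)*255; o=np.zeros_like(m); o[138:190,283:337]=m[138:190,283:337]
b=max(blobs(o,100),key=lambda t:t[1][4]); print(b[1])
W=(onplane(v,b[2],.068)[:,:2]*1000).astype(np.float32); rc=cv2.minAreaRect(W); print(rc)
am=mask(v[0],8,25,150,100); am=cv2.bitwise_and(am,o); print("amber",[ (c,s[4]) for c,s,_ in blobs(am,10)])
P=np.r_[np.array(rc[0])/1000,.029]
print("tool delta to centre",tooldelta(P))
p,r=tool(); y=r.as_matrix()[:,1]; print("tool y deg",np.degrees(np.arctan2(y[1],y[0])))
t=look("top");pts=np.array([[172.4,292.25],[180.1,301.3]]); print("top est",onplane(t,pts.mean(0),.068), "wrist est",P)
```

```text
[292 145  35  36 914]
((467.7247619628906, 329.7502136230469), (27.45134735107422, 27.093181610107422), 41.940677642822266)
amber [(array([309.35511364, 161.63352273]), np.int32(352))]
tool delta to centre [ 52.95754931  -8.12660618 206.59228681]
tool y deg -51.78648024792176
top est [[0.46779746 0.33025211 0.068     ]] wrist est [0.46772476 0.32975021 0.029     ]
```

```bash
python3 -m handwheel '[[[0,0,0],[0,0,-0.6],-0.4],[[53.5,-4.7,0],[0,0,0],-0.4],[[0,0,40],[0,0,0],-0.4],[[0,0,40],[0,0,0],-0.4],[[0,0,30],[0,0,0],-0.4],[[0,0,0],[0,0,0],-0.4],[[0,0,0],[0,0,0],-0.4]]' 40
python3 - <<'E'
from h import *
print(tooldelta([.4677,.3298,.029])); v=look("wrist"); cv2.imwrite("pics/w5.png",v[0])
p,r=tool(); y=r.as_matrix()[:,1]; print("tool y deg",np.degrees(np.arctan2(y[1],y[0])))
E
```

```text
clock: 12.52
position: [0.4689, 0.3304, 0.1265]
ee_rot: [-0.0, 0.934, 0.357, 0.001]
contact_force: [0.2, 0.5, 0.2]
width: 0.0597
gripper_force: 0.0
[-1.49822698 -0.45228614 97.47733285]
tool y deg -48.22507749613517
```

View pics/w5.png

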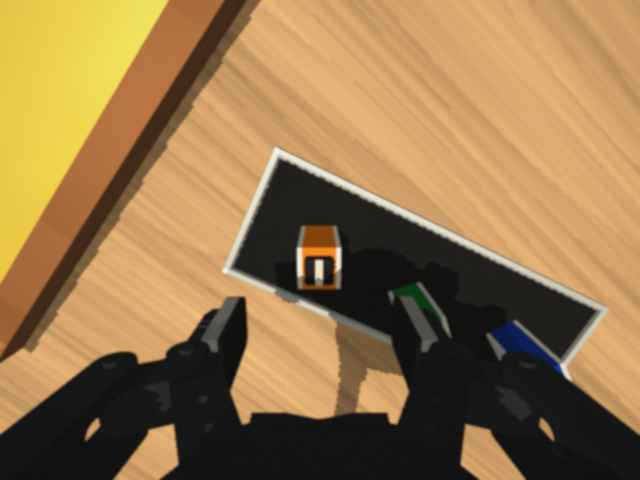

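Amber is centred at (319,262) between the fingers with its edges vertical, and green stays outside the right finger's path. I'll descend and grip.

```bash
python3 -m handwheel '[[[-1.5,0,30],[0,0,0],-0.4],[[0,0,30],[0,0,0],-0.4],[[0,0,20],[0,0,0],-0.4],[[0,0,16],[0,0,0],-0.4],[[0,0,0],[0,0,0],-0.4]]' 40
python3 -m handwheel '[[[0,0,0],[0,0,0],0.2],[[0,0,0],[0,0,0],0.35],[[0,0,0],[0,0,0],0.5],[[0,0,0],[0,0,0],1],[[0,0,0],[0,0,0],1],[[0,0,0],[0,0,0],1]]' 40
```

```text
clock: 13.2
position: [0.4669, 0.3289, 0.0292]
ee_rot: [0.0, 0.934, 0.356, -0.0]
contact_force: [0.2, -0.2, 0.2]
width: 0.0597
gripper_force: 0.0
clock: 13.95
position: [0.4677, 0.3293, 0.0304]
ee_rot: [-0.0, 0.934, 0.356, 0.001]
contact_force: [0.3, -0.0, 6.6]
width: 0.0245
gripper_force: 39.9
```

```bash
python3 -m handwheel '[[[0,0,-8],[0,0,0],1],[[0,0,-15],[0,0,0],1],[[0,0,-25],[0,0,0],1],[[0,0,-30],[0,0,0],1],[[0,0,-30],[0,0,0],1],[[0,0,-30],[0,0,0],1],[[0,0,-20],[0,0,0],1],[[0,0,-12],[0,0,0],1],[[0,0,0],[0,0,0],1]]' 40
python3 -m handwheel '[[[-10,16,0],[0,0,0],1],[[-20,33,0],[0,0,0],1],[[-20,33,0],[0,0,0],1],[[-20,33,0],[0,0,0],1],[[-20,33,0],[0,0,0],1],[[-20,33,0],[0,0,0],1],[[-20,33,0],[0,0,0],1],[[-20,33,0],[0,0,0],1],[[-20,33,0],[0,0,0],1],[[-20,33,0],[0,0,0],1],[[-20,33,0],[0,0,0],1],[[-20,33,0],[0,0,0],1],[[-20,33,0],[0,0,0],1],[[-20,33,0],[0,0,0],1],[[-12,19,0],[0,0,0],1],[[0,0,0],[0,0,0],1]]'
python3 -m handwheel '[[[0,0,0],[0,0,-0.95],1],[[0,0,0],[0,0,-0.95],1],[[0,0,0],[0,0,-0.95],1],[[0,0,0],[0,0,-0.95],1],[[0,0,0],[0,0,-0.95],1],[[0,0,0],[0,0,-0.95],1],[[0,0,0],[0,0,0],1]]'
python3 - <<'E'
from h import *
print("to above",tooldelta([.567,-.2047,.0855]))
p,r=tool(); y=r.as_matrix()[:,1]; print("tool y deg",np.degrees(np.arctan2(y[1],y[0])))
v=look("wrist"); cv2.imwrite("pics/w6.png",v[0])
np.savez("w6.npz",img=v[0],K=v[1],M=v[2],C=v[3])
E
```

```text
clock: 15.08
position: [0.4672, 0.3291, 0.2003]
ee_rot: [-0.0, 0.934, 0.356, 0.001]
contact_force: [-0.3, 0.5, -1.0]
width: 0.0247
gripper_force: 39.2
clock: 17.08
position: [0.5649, -0.2064, 0.1983]
ee_rot: [-0.001, 0.935, 0.355, -0.001]
contact_force: [-0.7, 1.3, -1.3]
width: 0.0246
gripper_force: 39.5
clock: 17.95
position: [0.5651, -0.2034, 0.1992]
ee_rot: [-0.001, 0.788, 0.615, 0.0]
contact_force: [0.0, -0.2, -0.2]
width: 0.0248
gripper_force: 39.4
to above [ -0.90005981   2.30604261 113.65109328]
tool y deg -14.030146506652516
```

View pics/w6.png

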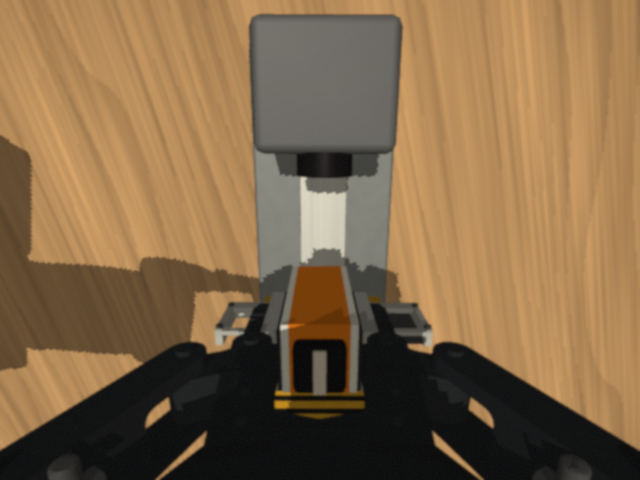

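The held amber is upright and square. The receiver box spans columns about 252–399, with its near edge at row 152. I'll cross-check the origin against the receiver.

Run:
```python
from h import *
d=np.load("w6.npz"); v=(d["img"],d["K"],d["M"],d["C"])
hsv=cv2.cvtColor(v[0],cv2.COLOR_BGR2HSV); g=cv2.cvtColor(v[0],cv2.COLOR_BGR2GRAY)
m=cv2.inRange(hsv,(0,0,0),(180,60,125)); m[160:]=0; b=max(blobs(m,500),key=lambda t:t[1][4]); print(b[1])
W=onplane(v,b[2],.118)[:,:2]; rc=cv2.minAreaRect((W*1000).astype(np.float32)); print(rc)
ex=np.array([np.cos(-.246),np.sin(-.246)]);ey=np.array([-ex[1],ex[0]])
print("origin est ex,ey",np.array(rc[0])/1000@ex, np.array(rc[0])/1000@ey-.1015, "used",[.567,-.2047]@ex,[.567,-.2047]@ey)
```

```text
[  250    15   151   145 20832]
((591.0111083984375, -109.50837707519531), (75.4609146118164, 82.7623291015625), 75.82259368896484)
origin est ex,ey 0.5998864699335966 -0.06378477640791654 used 0.5997799007482489 -0.06045792469495301
```

Both estimates agree: x within 0.1 mm, y within 3 mm. I'll correct by about (-3, +2.3) mm and lower into the gap.

```bash
python3 -m handwheel '[[[-2.5,2.3,0],[0,0,0],1],[[0,0,20],[0,0,0],1],[[0,0,20],[0,0,0],1],[[0,0,20],[0,0,0],1],[[0,0,20],[0,0,0],1],[[0,0,15],[0,0,0],1],[[0,0,12],[0,0,0],1],[[0,0,6],[0,0,0],1],[[0,0,0],[0,0,0],1],[[0,0,0],[0,0,0],1],[[0,0,0],[0,0,0],1]]'
python3 - <<'E'
from h import *
print("left",tooldelta([.567-.0004,-.2047-.0015,.0855])); print(readout.get_state()["qd"].round(4))
v=look("wrist"); s=look("scene"); c=project(s,[.567,-.205,.1])[0].astype(int); print(c)
crop=s[0][max(c[1]-75,0):c[1]+75,max(c[0]-90,0):c[0]+90]
cv2.imwrite("pics/w7.png",np.hstack([cv2.resize(v[0],(400,300)),cv2.resize(crop,(400,300))[:300]]))
E
```

```text
clock: 19.38
position: [0.5677, -0.2082, 0.0869]
ee_rot: [0.001, 0.788, 0.615, 0.0]
contact_force: [1.5, -0.7, -0.8]
width: 0.0244
gripper_force: 39.4
left [ 1.69020798 -1.50741647  1.41072792]
[ 0.0007  0.0015  0.0018 -0.0004  0.0004  0.0006]
[177 218]
```

View pics/w7.png

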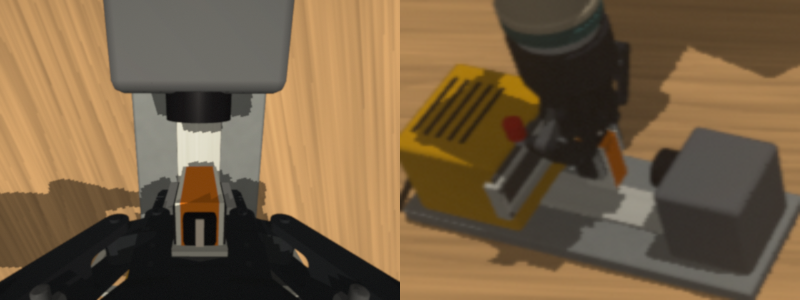

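Amber is held upright in the gap, in line with the snout, and clear on both sides. One small x trim, let it settle, then hand in.

```bash
python3 -m handwheel '[[[1,-1.2,0],[0,0,0],1],[[0,0,0],[0,0,0],1],[[0,0,0],[0,0,0],1],[[0,0,0],[0,0,0],1],[[0,0,0],[0,0,0],1]]'
python3 - <<'E'
from h import *
from rig import manip
print("left",tooldelta([.567-.0004,-.2047-.0015,.0855])); print(manip.sign_off())
E
```

```text
clock: 20.1
position: [0.5664, -0.2067, 0.0863]
ee_rot: [-0.0, 0.788, 0.615, 0.0]
contact_force: [0.6, 1.1, -1.2]
width: 0.0245
gripper_force: 39.4
left [0.58676161 0.08220921 0.78263148]
the job is handed in; nothing more can be done
None
```

I handed the job in at about 20 s: the shutter is at its end stop, and the amber cuvette is held by its frosted faces, upright and square in the beam at mid-gap; the hand-in returned no verdict.

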